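# Collect the loaves from the bread machine's catch tray

### The arm

A 6-joint arm with a two-finger parallel gripper is mounted at the origin on the work surface. World frame = base frame: x ahead of the robot, y to its left, z up, the work surface at z = 0. Lengths are in m, angles in rad, forces in N, time in s.
With the tool pointing down it reaches from about 0.35 to 0.85 m from the base axis. Payload 8.1 kg.
Tool frame: the origin (TCP) lies at the centre of the arm's flange, where the gripper is bolted on; the fingertips stand 186 mm ahead of it and the grasp point (between the pads) lies 167 mm ahead of it (robot.grasp_offset is the distance from the TCP to the grasp point, in m); z points along the fingers, y is the line along which they close (so a half turn about z gives the same grasp; the last joint's range is limited). The gripper opens to 93 mm and grips with 3 to 60 N. Pads are 15 mm wide; open, the fingers measure 128 mm over their backs; the gripper's body (75 mm by 188 mm) begins 65 mm behind the grasp point.
Start: joints at [1.052, 0.13, 1.488, -0, 1.523, -0.085], TCP at [0.252, 0.544, 0.405] pointing down, gripper open.
Joint ranges: [-2.96, 2.96], [-0.89, 2.26], [0.02, 2.5], [-1.34, 4.48], [0, 2.73], [-2.66, 2.66]. Speed limits (rad/s): [2.39, 2.39, 2.79, 3.14, 3.14, 3.14].

### API

Orientations are given as a rotation vector (axis times angle).
In Python, from plant import robot gives the robot as it stands.
- The arm moves only by the tool drive_tool, never from a script. Its argument "moves" is one flat list of numbers, 7 for each row, row after row: the finger opening in mm, from 0 to 93, then the shift along the tool's x, y, z in mm, then the turn, a rotation vector about the tool's x, y, z in degrees. A call has 1 to 8 rows; each row shifts and turns the commanded pose from where the row before left it, along the tool's axes as they then stand; what a row does not reach is not made up. A row lasts 1/10 s, in which the tool goes at most 50 mm and 8.59 degrees, less where a joint would pass 70% of its speed; a pose out of reach is approached as far as the arm can. A call is refused whole if a number of a shift passes 50 or a number of a turn 8.59, either way. A call with a gripper value outside its range is refused whole. The fingers move at their own pace and stop on an object; "grip_force" is the grip in N (left out, the last holds). Time passes only in rows, so rows that do not move let the fingers close. It gives the time, the measured TCP pose, the force, the opening and the grip force at its end, in the units of the state.
- robot.read_state(): the state, without advancing time (a new reading comes with each control period).
- robot.read_camera(name): name is "scene" or "top" or "wrist"; returns a dict with "color" (384x512x3 uint8, red, green, blue), "depth" (384x512 float32, m along the optical axis (not along the pixel's ray), 0 where there is no reading), "mtx" (3x3 intrinsics, pixels), "R" (3x3) and "t" (3): a world point X has camera coordinates R X + t. Camera axes: x right, y down, z forward; pixel columns grow to the right and rows downward; lengths in m; the calibration is good to about 2 mm. The wrist camera is an equidistant fisheye: a pixel r from the principal point sees the ray r / f radians off the axis. A picture is of the moment at which its call begins.
- robot.close_job(): hands the job in; it is judged then, once.
The state is a dict: "t": time; "q": joint angles; "dq": joint speeds; "joint_torque": joint torques, N m; "tool_pos": TCP position; "orientation": TCP orientation; "force": force on the tool from outside, world axes, zero at the start; "wrist_torque": the same for the moment, N m; "opening": finger opening in m; "gripper_force": force on a finger pad.
Only numpy, scipy, OpenCV 4.12 (cv2) and the standard library are available. Lean on these libraries where they do the work, as an engineer would, in place of code of your own. Each camera call takes 0.05 s, during which the arm holds its last target. There are 200 camera calls.

### The job

The milk bottle is in the way of the bread machine's catch tray: first stand it upright on the white chopping board. Then take both small loaves out from under the yellow bar guard and lay them side by side, flat and right way up, on the cardboard in the purple bread tote; how high the cardboard lies is not known, so lower each loaf until you feel it rest before letting go, never dropping it. Leave the mug and the jar where they stand.

Things in the scene. Friction and masses are not known exactly. Their poses are not given: they have to be found in the camera images.
- machine: Fixed steel bread machine with a catch tray at its front. Origin: on the table under the tray's centre; x points from the tray's open front to the machine's body, y across, z up. Tray floor 40 mm up, inside x -85 to +95, y -139 to +139 mm; front lip (x -91 to -85) 52 mm high, side walls (6 mm) 62 mm high. Body from x = +95 to +305 mm, 330 mm wide, 220 mm high.
- guard_edge (a point): Middle of the front edge of the yellow guard over the tray, at its underside: machine x = -39, y = 0, z = 245 mm; axes as the machine's. The guard is level bars 8 mm thick at most, 44 mm apart, from this edge back over the body, 278 mm wide (y); no tool fits between the bars. In front of the edge there is nothing above the tray.
- loaf_a: Crusty brown loaf, firm, 120 mm long (x), 54 mm wide (y), 46 mm high (z), about 0.25 kg, rounded edges, pale scores on top; the full width holds over the middle 100 mm. Origin: centre of its underside. It lies flat in the catch tray, long axis roughly along the machine's x, on the +y side.
- loaf_b: The same kind of loaf, on the -y side of the catch tray.
- bottle: White plastic milk bottle with a light blue band and a blue cap, 60 mm in diameter up to 112 mm, then tapering to a 44 mm cap, 150 mm tall in all, about 0.35 kg, standing on the table in front of the tray. Origin: centre of its underside, z up.
- board: Fixed white chopping board 160 x 160 x 12 mm. Origin: centre of its underside, on the table; its top is 12 mm higher.
- tote: Fixed purple shallow bread tote, open on top, outside 230 (x) x 190 (y) x 55 mm (z), walls 5 mm. Origin: centre of its underside, on the table. Inside lies a fixed level cardboard sheet that covers its whole floor area; the top of the sheet, on which the loaves go, is anywhere from 12 to 45 mm above the table and is not reported.
- mug: Bystander: blue mug, 80 mm in diameter, 90 mm high, handle at its +y. Origin: centre of its underside.
- jar: Bystander: amber jar with red lid, 70 mm in diameter, 110 mm high. Origin: centre of its underside.
Not all that is in view belongs to the job. Leave any pink look-alike of the loaf_b alone.

How it is judged:
By the outcome, as a careful person would: the job done as asked, in the order asked, and still so for the second after the job is handed in, with the robot touching nothing.
It also fails if it takes over 72 s, if anything falls off the work surface, if the arm or the gripper's body presses on something with over 40 N, if the wrist force passes 120 N, or if a joint passes its speed limit or range.

## Working session

There is one attempt and no reset: what is moved stays moved. The work goes in short steps, Python scripts to look and compute and a tool call to move; the robot and the scene stay as the last step left them, time stands still between calls to the robot, and variables do not carry over. Pictures are saved under pics/ and viewed, at most 10 in all, crops included, and the job is handed in when it is done.

Besides the shell and the picture viewer there is one more tool, called as a command line: name --argument value ..., lists and objects as JSON in quotes. drive_tool: Moves the arm, as the interface text tells. Its arguments: {"type":"object","properties":{"moves":{"type":"array","items":{"type":"number"}},"grip_force":{"type":"number"}},"required":["moves"]}

```bash
mkdir -p pics; ls; cat > h.py <<'E'
import numpy as np, cv2
from scipy.spatial.transform import Rotation as Ro
from plant import robot
def snap(n,f):
    c=robot.read_camera(n); np.savez(f'pics/{f}.npz',**c)
    cv2.imwrite(f'pics/{f}.png',c['color'][:,:,::-1]); return c
def load(f): return dict(np.load(f'pics/{f}.npz'))
def pt(c,u,v,d=None):
    u,v=int(round(u)),int(round(v))
    if d is None:
        w=c['depth'][v-1:v+2,u-1:u+2]; d=np.median(w[w>0]) if (w>0).any() else 0
    K=c['mtx']; p=np.array([(u-K[0,2])/K[0,0]*d,(v-K[1,2])/K[1,1]*d,d])
    return c['R'].T@(p-c['t'])
E
python3 - <<'E'
from h import *
a=snap('scene','s1');b=snap('top','t1')
for c in (a,b): print(c['mtx'],c['R'],c['t'],-c['R'].T@c['t'])
print(robot.read_state())
cv2.imwrite('pics/st.png',np.hstack([cv2.resize(cv2.imread(f'pics/{n}.png'),(400,300)) for n in('s1','t1')]))
E
```

```text
pics
[[373.50253871   0.         263.06980485]
 [  0.         373.50253871 190.74927528]
 [  0.           0.           1.        ]] [[ 0.62344257  0.78183643 -0.00715249]
 [ 0.63205975 -0.50935212 -0.58400419]
 [-0.46023889  0.35957228 -0.81171913]] [-0.32201199 -0.2267115   1.58748557] [ 1.07467379 -0.43453108  1.15388875]
[[350.67104634   0.         257.21431707]
 [  0.         350.67104634 188.75523858]
 [  0.           0.           1.        ]] [[-0.01558797 -0.99983733 -0.00907313]
 [-0.99756823  0.01616781 -0.0677955 ]
 [ 0.06793116  0.00799428 -0.99765798]] [0.02259597 0.5627266  1.38484655] [0.46763616 0.00242339 1.41995856]
{'t': 0.1, 'q': array([ 1.05161729e+00,  1.31060450e-01,  1.48918523e+00, -1.81236725e-05,
        1.52298988e+00, -8.53618211e-02]), 'dq': array([-5.71826875e-04, -2.36865100e-03, -1.57103595e-03, -8.09261829e-04,
       -1.42939777e-03, -3.07169958e-05]), 'joint_torque': array([ 8.72398523e-04, -5.61334956e+01, -4.93104386e+01,  7.71606714e-02,
        2.87549745e-02, -9.13378608e-05]), 'tool_pos': array([0.25205969, 0.54425472, 0.40379898]), 'orientation': array([-6.76004406e-01, -3.06751564e+00,  2.47175863e-03]), 'force': array([ 0.12568627, -0.90425347, -0.13334335]), 'wrist_torque': array([-0.01352331,  0.00460119, -0.02292597]), 'gripper_force': 0.0, 'opening': 0.0929380747394044}
```

View pics/s1.png

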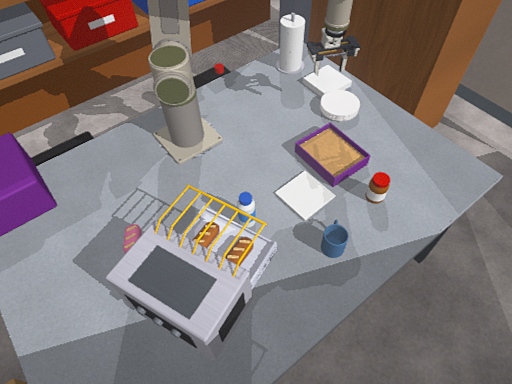

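View pics/t1.png

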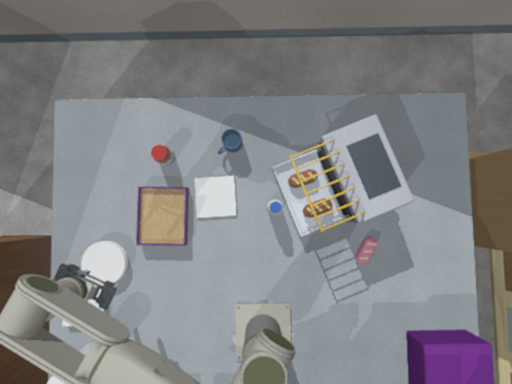

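The top view shows the bottle at (275,207), board (215,197), tote (163,216), mug (231,140) and jar (160,153). Loaves sit in the tray at (303,178) and (317,208). A pink look-alike lies on the table at (367,250), outside the tray, so it isn't one of the loaves to move. Next I'll take an enlarged crop to confirm this.

```bash
python3 - <<'E'
from h import *
a=load('s1');b=load('t1')
A=cv2.resize(a['color'][180:340,100:290,::-1],None,fx=4,fy=4,interpolation=cv2.INTER_CUBIC)[:600]
B=cv2.resize(b['color'][110:260,255:420,::-1],None,fx=4,fy=4,interpolation=cv2.INTER_CUBIC)
cv2.imwrite('pics/s1c.png',A[:600,:760]);cv2.imwrite('pics/t1c.png',B)
for n,u,v in [('bottle',275,207),('board',215,197),('tote',163,216),('mug',231,140),('jar',160,153),('la',303,178),('lb',317,208),('pink',367,250),('table',240,250)]:
    print(n,pt(b,u,v).round(4))
E
```

```text
bottle [ 0.487  -0.0507  0.1489]
board [0.533  0.1841 0.0115]
tote [0.4602 0.388  0.0318]
mug [0.7648 0.1175 0.0075]
jar [0.6982 0.3782 0.1101]
la [ 0.5966 -0.1621  0.0874]
lb [ 0.4817 -0.2128  0.084 ]
pink [ 0.3166 -0.4082  0.0446]
table [0.3192 0.0867 0.0009]
```

View pics/t1c.png

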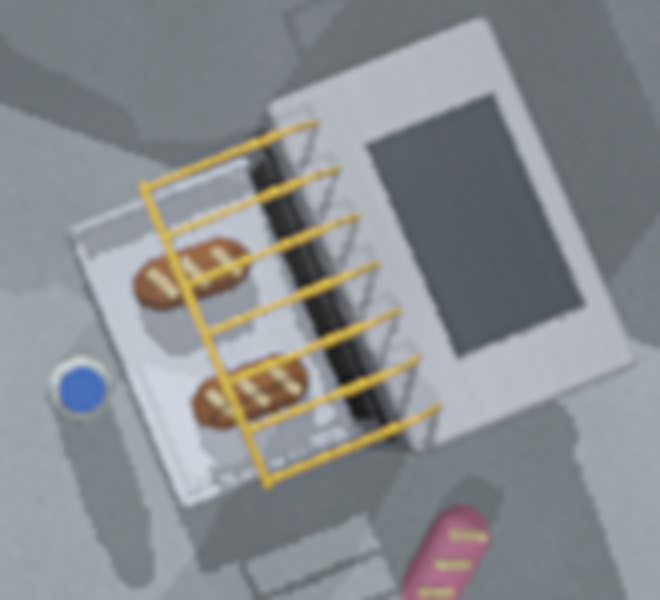

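View pics/s1c.png

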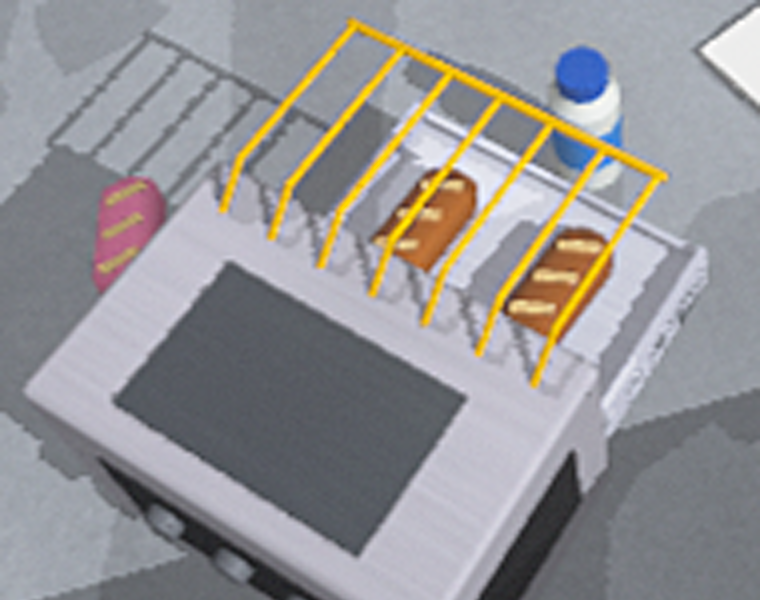

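The crops show both brown loaves with pale scores inside the tray: loaf_a at crop (192,272) → pixel (303,178), and loaf_b at (250,392) → pixel (317,208). The pink one (440,550) is outside it. The bottle is at crop (80,388). Next I'll fit poses from the depth points of both views.

```bash
cat >> h.py <<'E'
def cloud(c):
    d=c['depth'];v,u=np.indices(d.shape);K=c['mtx']
    P=np.stack([(u-K[0,2])/K[0,0]*d,(v-K[1,2])/K[1,1]*d,d],-1)
    return (P-c['t'])@c['R']
def rect(P):
    (c,s,a)=cv2.minAreaRect((P[:,:2]*1000).astype(np.float32)); return np.round(c,1),np.round(s,1),round(a,1)
E
python3 - <<'E'
from h import *
for f in('s1','t1'):
    c=load(f);W=cloud(c);ok=c['depth']>0
    H=cv2.cvtColor(c['color'],cv2.COLOR_RGB2HSV).astype(int);h,s,v=H[...,0],H[...,1],H[...,2]
    x,y,z=W[...,0],W[...,1],W[...,2]
    def rep(n,m):
        P=W[m&ok]
        if len(P)<5: print(f,n,len(P));return
        print(f,n,len(P),*rect(P),'z',np.percentile(P[:,2],[5,50,95]).round(4),'mean',P[:,:2].mean(0).round(4))
    def box(a,b,d,e): return (x>a)&(x<b)&(y>d)&(y<e)
    br=(h<20)&(s>60)&(z>.05)&(z<.1)
    rep('la',br&box(.545,.68,-.25,-.08));rep('lb',br&box(.40,.54,-.31,-.13))
    rep('bodytop',box(.2,.85,-.65,-.15)&(z>.21)&(z<.225))
    rep('trayfloor',box(.3,.75,-.35,-.05)&(z>.032)&(z<.046)&(s<50))
    rep('guard',(h>18)&(h<32)&(s>140)&(z>.22)&(z<.27)&box(.2,.9,-.6,0))
    rep('cap',(h>100)&(h<130)&(s>120)&(z>.13)&(z<.17)&box(.4,.6,-.15,.05))
    rep('board',(z>.006)&(z<.018)&(s<30)&(v>170)&box(.42,.65,.08,.29))
    rep('purple',(h>130)&(h<160)&(s>60)&(z>.045)&(z<.062)&box(.3,.65,.2,.55))
    rep('card',(h<25)&(s>60)&(z>.005)&(z<.05)&box(.36,.56,.29,.48))
    rep('mug',(h>95)&(h<130)&(s>60)&(z>.03)&(z<.1)&box(.55,.85,.02,.25))
    rep('jar',((h<10)|(h>170))&(s>120)&(z>.09)&(z<.13)&box(.6,.85,.3,.5))
    g=W[(h>18)&(h<32)&(s>140)&(z>.22)&(z<.27)&box(.2,.9,-.6,0)&ok]
    print(cv2.boxPoints(cv2.minAreaRect((g[:,:2]*1000).astype(np.float32))).round())
    g=W[box(.2,.85,-.65,-.15)&(z>.21)&(z<.225)&ok]
    print(cv2.boxPoints(cv2.minAreaRect((g[:,:2]*1000).astype(np.float32))).round())
E
```

```text
s1 la 337 [ 600.5 -158.7] [49.5 98.4] 17.8 z [0.0704 0.0857 0.0902] mean [ 0.602  -0.1629]
s1 lb 313 [ 458.3 -217.7] [104.5  90.2] 20.2 z [0.0669 0.0842 0.0901] mean [ 0.4894 -0.2103]
s1 bodytop 7832 [ 615.3 -367.5] [330.7 211.2] 21.3 z [0.2179 0.2219 0.2246] mean [ 0.6294 -0.3706]
s1 trayfloor 1567 [ 564.8 -157.3] [368.1 206.3] 0.5 z [0.0377 0.0416 0.045 ] mean [ 0.5461 -0.1493]
s1 guard 938 [ 557.8 -227.1] [277.5 170. ] 21.0 z [0.2293 0.2524 0.2557] mean [ 0.5599 -0.2163]
s1 cap 138 [488.6 -52.8] [39.7 39.8] 67.8 z [0.139  0.1509 0.1546] mean [ 0.4914 -0.0541]
s1 board 1497 [532.8 173.7] [220.8 184.6] 2.1 z [0.009  0.0135 0.0171] mean [0.5382 0.1819]
s1 purple 419 [462.4 390.9] [194.3 233.8] 88.7 z [0.0456 0.0531 0.0595] mean [0.4664 0.3958]
s1 card 1521 [460.1 395.9] [167.4 199.9] 89.9 z [0.0301 0.034  0.0382] mean [0.4632 0.3966]
s1 mug 506 [746.3 113. ] [78.7 98.8] 77.6 z [0.0348 0.067  0.0927] mean [0.7554 0.1112]
s1 jar 228 [702.2 382.5] [58.7 58.6] 67.2 z [0.0963 0.1109 0.115 ] mean [0.7037 0.3795]
[[ 398. -198.]
 [ 459. -356.]
 [ 718. -257.]
 [ 657.  -98.]]
[[ 423. -329.]
 [
[... 487 characters left out ...]
 0.2508 0.2542] mean [ 0.529  -0.2089]
t1 cap 89 [486.9 -50.7] [35.6 35.7] 25.7 z [0.1451 0.1489 0.1531] mean [ 0.4869 -0.0511]
t1 board 1479 [536.4 185. ] [159.9 162.5] 3.1 z [0.0073 0.0115 0.016 ] mean [0.5366 0.1839]
t1 purple 299 [462.4 389.5] [191.1 228.6] 88.3 z [0.0471 0.0535 0.0586] mean [0.454  0.3906]
t1 card 2176 [460.5 393.4] [172.9 198.2] 89.2 z [0.0269 0.0314 0.0364] mean [0.4597 0.3929]
t1 mug 199 [754.2 120. ] [79.5 95.7] 8.9 z [0.0349 0.0753 0.0916] mean [0.7522 0.1157]
t1 jar 186 [698.9 382.3] [54.7 55.8] 2.3 z [0.1049 0.11   0.1133] mean [0.6998 0.3819]
[[ 403. -198.]
 [ 449. -311.]
 [ 699. -210.]
 [ 653.  -97.]]
[[ 424. -331.]
 [ 501. -527.]
 [ 808. -407.]
 [ 731. -211.]]
```

```bash
cat >> h.py <<'E'
def delta(pos,Rt=None):
    s=robot.read_state();R=Ro.from_rotvec(s['orientation'])
    print('t',round(s['t'],2),'tcp',s['tool_pos'].round(4),'F',np.round(s['force'],1),'open',round(s['opening'],4),'gf',round(s['gripper_force'],1),'q',s['q'].round(2))
    print(' shift mm',(R.inv().apply(np.array(pos)-s['tool_pos'])*1000).round(1), 'world mm',((np.array(pos)-s['tool_pos'])*1000).round(1))
    if Rt is not None: print(' turn deg',np.degrees((R.inv()*Rt).as_rotvec()).round(2))
def tool(close_deg,tilt_deg):
    "tool y at close_deg in world, z down, then tilted about tool y"
    a=np.radians(close_deg);y=np.array([np.cos(a),np.sin(a),0]);z=np.array([0,0,-1.])
    return Ro.from_matrix(np.stack([np.cross(y,z),y,z],1))*Ro.from_euler('y',tilt_deg,degrees=True)
E
python3 - <<'E'
from h import *
delta([.4875,-.0518,.404],tool(21.3,0))
M=np.array([.5432,-.1819]);yh=np.array([.9317,.3633]);xh=np.array([.3633,-.9317])
for f in('s1','t1'):
    c=load(f);W=cloud(c);H=cv2.cvtColor(c['color'],cv2.COLOR_RGB2HSV).astype(int);h,s=H[...,0],H[...,1]
    d=W[...,:2]-M;mx,my=d@xh,d@yh;z=W[...,2]
    for n,lo,hi in(('a',.01,.135),('b',-.135,-.01)):
        m=(h<20)&(s>60)&(z>.055)&(z<.1)&(mx>-.084)&(mx<.09)&(my>lo)&(my<hi)&(c['depth']>0)
        k,l,st,_=cv2.connectedComponentsWithStats(m.astype(np.uint8),connectivity=8)
        P=np.stack([mx,my,z],-1)[m]
        ctr=np.median(P[:,:2],0)
        for _ in range(5):
            Q=P[(abs(P[:,0]-ctr[0])<.065)&(abs(P[:,1]-ctr[1])<.034)]
            lo2,hi2=np.percentile(Q[:,:2],[1.5,98.5],axis=0);ctr=(lo2+hi2)/2
        w=np.polyfit(Q[:,0],Q[:,1],1)[0]
        print(f,n,len(P),len(Q),'mach mm lo',(lo2*1000).round(),'hi',(hi2*1000).round(),'slope deg',round(np.degrees(np.arctan(w)),1),'world',(M+ctr[0]*xh+ctr[1]*yh).round(4))
c=load('s1')
for u,v in((292,20),(292,40),(290,62)):print('towel',pt(c,u,v).round(3))
E
```

```text
t 0.1 tcp [0.2521 0.5443 0.4038] F [ 0.1 -0.9 -0.1] open 0.0929 gf 0.0 q [ 1.05  0.13  1.49 -0.    1.52 -0.09]
 shift mm [-464.2 -441.9    0.5] world mm [ 2.354e+02 -5.961e+02  2.000e-01]
 turn deg [-9.000e-02  3.000e-02  4.384e+01]
s1 a 337 337 mach mm lo [-47.  37.] hi [46. 87.] slope deg -2.8 world [ 0.6007 -0.1592]
s1 b 305 305 mach mm lo [-40. -89.] hi [ 46. -41.] slope deg -1.3 world [ 0.484  -0.2083]
t1 a 214 214 mach mm lo [-51.  34.] hi [52. 82.] slope deg -2.0 world [ 0.5975 -0.161 ]
t1 b 216 216 mach mm lo [-44. -93.] hi [ 62. -44.] slope deg -3.2 world [ 0.4826 -0.2154]
towel [-0.097  0.657  0.242]
towel [-0.057  0.627  0.176]
towel [-0.061  0.627  0.058]
```

drive_tool --moves '[93,0,0,0,0,0,7.3,93,0,0,0,0,0,7.3,93,0,0,0,0,0,7.3,93,0,0,0,0,0,7.3,93,0,0,0,0,0,7.3,93,0,0,0,0,0,7.3]' --grip_force 25

```text
t: 0.7
tool_pos: [0.2521, 0.5443, 0.4041]
orientation: [1.778, 2.59, -0.002]
force: [-0.1, 0.5, -0.5]
opening: 0.0932
gripper_force: 0.0
```

drive_tool --moves '[93,-40,0,0,0,0,0,93,-45,0,0,0,0,0,93,-45,0,0,0,0,0,93,-45,0,0,0,0,0,93,-45,0,0,0,0,0,93,-45,0,0,0,0,0,93,-45,0,0,0,0,0,93,-45,0,0,0,0,0]'

```text
t: 1.5
tool_pos: [0.3815, 0.2121, 0.4045]
orientation: [-1.771, -2.595, 0.0]
force: [0.9, 0.3, 0.2]
opening: 0.0932
gripper_force: 0.0
```

drive_tool --moves '[93,-45,0,0,0,0,0,93,-45,0,0,0,0,0,93,-45,0,0,0,0,0,93,-45,0,0,0,0,0,93,-40,0,0,0,0,0,93,-30,0,0,0,0,0,93,0,0,0,0,0,0,93,0,0,0,0,0,0]'

```text
t: 2.3
tool_pos: [0.4723, -0.0194, 0.4042]
orientation: [-1.773, -2.592, 0.0]
force: [-0.4, 0.4, 0.2]
opening: 0.0929
gripper_force: 0.0
```

```bash
python3 - <<'E'
from h import *
delta([.4875,-.0518,.265],tool(21.3,0))
c=snap('wrist','w1');print(c['mtx'],c['R'],-c['R'].T@c['t'])
E
```

```text
t 2.3 tcp [ 0.4723 -0.0194  0.4042] F [-0.4  0.4  0.2] open 0.0929 gf 0.0 q [-0.15 -0.22  1.83  0.    1.53 -0.52]
 shift mm [-35.8   2.6 139.1] world mm [  15.2  -32.4 -139.2]
 turn deg [-0.06 -0.06 -0.06]
[[297.31863964   0.         256.55355633]
 [  0.         297.31863964 191.38951088]
 [  0.           0.           1.        ]] [[ 0.9323095   0.36165617 -0.00195295]
 [ 0.34751651 -0.89433745  0.2817673 ]
 [ 0.10015628 -0.26337301 -0.95948078]] [0.44315876 0.05359779 0.38483051]
```

View pics/w1.png

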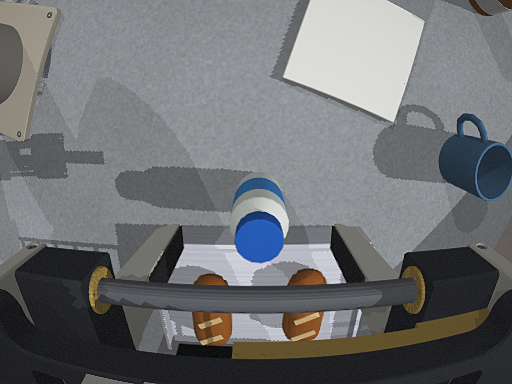

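The wrist view shows the bottle's cap at (259,238), the board at the upper right, and both loaves in the tray at (213,310) and (304,305). I'll check the cap position with the fisheye ray.

```bash
cat >> h.py <<'E'
def fray(c,u,v,z):
    K=c['mtx'];x,y=(u-K[0,2])/K[0,0],(v-K[1,2])/K[1,1];r=np.hypot(x,y)
    d=c['R'].T@np.array([np.sin(r)*x/r,np.sin(r)*y/r,np.cos(r)]);o=-c['R'].T@c['t']
    return o+d*(z-o[2])/d[2]
E
python3 - <<'E'
from h import *
c=load('w1');print('cap',fray(c,259,238,.15),'base?',fray(c,259,185,.06))
for p in((213,310),(304,304)):print('loaf',fray(c,*p,.086))
E
```

```text
cap [ 0.48494852 -0.04951178  0.15      ] base? [ 0.47692158 -0.02753758  0.06      ]
loaf [ 0.47959417 -0.19548509  0.086     ]
loaf [ 0.58345677 -0.14454012  0.086     ]
```

drive_tool --moves '[93,-17,1,0,0,0,0,93,-17,1,0,0,0,0,93,0,0,35,0,0,0,93,0,0,35,0,0,0,93,0,0,35,0,0,0,93,0,0,24,0,0,0,93,0,0,10,0,0,0,93,0,0,0,0,0,0]'

```text
t: 3.15
tool_pos: [0.4862, -0.0501, 0.2644]
orientation: [-1.77, -2.592, 0.002]
force: [0.1, 0.3, -0.2]
opening: 0.0931
gripper_force: 0.0
```

drive_tool --moves '[30,0,0,0,0,0,0,30,0,0,0,0,0,0,30,0,0,0,0,0,0,30,0,0,0,0,0,0,30,0,0,0,0,0,0,30,0,0,0,0,0,0,30,0,0,0,0,0,0,30,0,0,0,0,0,0]' --grip_force 20

```text
t: 3.95
tool_pos: [0.4868, -0.0501, 0.2664]
orientation: [1.771, 2.594, 0.0]
force: [-2.0, -0.6, 6.2]
opening: 0.0597
gripper_force: 20.0
```

drive_tool --moves '[30,0,0,-15,0,0,0,30,0,0,-25,0,0,0,30,0,0,-15,0,0,0,30,17,11,0,0,0,0,30,25,16,0,0,0,0,30,30,20,0,0,0,0,30,30,20,0,0,0,0,30,30,20,0,0,0,0]'

```text
t: 4.75
tool_pos: [0.5195, 0.106, 0.3202]
orientation: [-1.772, -2.594, 0.001]
force: [1.4, 0.1, -4.3]
opening: 0.0596
gripper_force: 20.0
```

drive_tool --moves '[30,30,20,0,0,0,0,30,23,15,0,0,0,0,30,15,9,0,0,0,0,30,0,0,0,0,0,0,30,0,0,20,0,0,0,30,0,0,10,0,0,0,30,0,0,0,0,0,0]'

```text
t: 5.45
tool_pos: [0.5348, 0.1828, 0.2882]
orientation: [-1.771, -2.591, 0.006]
force: [-0.3, 0.5, -4.2]
opening: 0.0596
gripper_force: 20.0
```

```bash
python3 - <<'E'
from h import *
delta([.536,.1845,.2785],tool(21.3,0))
E
```

```text
t 5.45 tcp [0.5348 0.1828 0.2882] F [-0.3  0.5 -4.2] open 0.0596 gf 20.0 q [ 0.24  0.12  1.71 -0.    1.31 -0.13]
 shift mm [1.1 1.8 9.7] world mm [ 1.2  1.7 -9.7]
 turn deg [-0.28 -0.02 -0.01]
```

Close; lower by small steps until contact.

drive_tool --moves '[30,0,0,4,0,0,0,30,0,0,3,0,0,0,30,0,0,1,0,0,0,30,0,0,0,0,0,0]'

```text
t: 5.85
tool_pos: [0.5359, 0.1839, 0.2829]
orientation: [1.772, 2.594, 0.0]
force: [0.2, -0.8, -4.5]
opening: 0.0598
gripper_force: 20.0
```

drive_tool --moves '[30,0,0,1,0,0,0,30,0,0,0,0,0,0]'

```text
t: 6.05
tool_pos: [0.5359, 0.184, 0.2819]
orientation: [1.771, 2.594, 0.0]
force: [-0.9, 0.0, -3.4]
opening: 0.0595
gripper_force: 20.0
```

drive_tool --moves '[30,0,0,1,0,0,0,30,0,0,0,0,0,0]'

```text
t: 6.25
tool_pos: [0.5358, 0.184, 0.2807]
orientation: [-1.771, -2.594, 0.0]
force: [-0.0, -0.2, -4.1]
opening: 0.0598
gripper_force: 20.0
```

drive_tool --moves '[30,0,0,1,0,0,0,30,0,0,0,0,0,0]'

```text
t: 6.45
tool_pos: [0.5358, 0.184, 0.2796]
orientation: [-1.771, -2.594, 0.0]
force: [-0.1, -0.2, -4.0]
opening: 0.0598
gripper_force: 20.0
```

drive_tool --moves '[30,0,0,1,0,0,0,30,0,0,0,0,0,0]'

```text
t: 6.65
tool_pos: [0.5358, 0.1839, 0.2786]
orientation: [-1.772, -2.594, 0.0]
force: [-0.8, 0.1, -4.6]
opening: 0.0591
gripper_force: 20.0
```

drive_tool --moves '[30,0,0,1,0,0,0,30,0,0,0,0,0,0]'

```text
t: 6.85
tool_pos: [0.5359, 0.1839, 0.2785]
orientation: [1.771, 2.594, -0.0]
force: [-2.8, -0.7, 2.7]
opening: 0.0598
gripper_force: 20.0
```

drive_tool --moves '[75,0,0,0,0,0,0,93,0,0,0,0,0,0,93,0,0,0,0,0,0,93,0,0,0,0,0,0,93,0,0,-20,0,0,0,93,0,0,-40,0,0,0,93,0,0,-45,0,0,0,93,0,0,-30,0,0,0]'

```text
t: 7.65
tool_pos: [0.5361, 0.1841, 0.4163]
orientation: [1.77, 2.593, 0.004]
force: [-0.1, 0.2, 0.4]
opening: 0.0932
gripper_force: 0.0
```

drive_tool --moves '[93,-40,-20,0,0,0,2.3,93,-40,-20,0,0,0,0,93,-40,-20,0,0,-8,0,93,0,0,0,0,-8,0,93,0,0,0,0,-8,0,93,0,0,0,0,-8,0,93,0,0,0,0,-8,0,93,0,0,0,0,0,0]'

```text
t: 8.45
tool_pos: [0.5196, 0.0516, 0.4117]
orientation: [1.459, 2.054, -0.536]
force: [-0.0, 0.5, -0.4]
opening: 0.0927
gripper_force: 0.0
```

```bash
cat >> h.py <<'E'
M=np.array([.5432,-.1819]);yh=np.array([.9317,.3633]);xh=np.array([.3633,-.9317])
def m2w(mx,my,z): return np.append(M+xh*mx/1000+yh*my/1000,z/1000)
def gd(g,Rt):
    "moves that bring the grasp point to world g at orientation Rt"
    delta(np.array(g)-Rt.apply([0,0,.167]),Rt)
E
python3 - <<'E'
from h import *
Rt=tool(19,-40)
for w in((-160,60,180),(-140,60,90),(-45,60,85),(-8,60,66)): print(w);gd(m2w(*w),Rt)
c=snap('top','t2');W=cloud(c);H=cv2.cvtColor(c['color'],cv2.COLOR_RGB2HSV).astype(int)
m=(H[...,0]>100)&(H[...,0]<130)&(H[...,1]>120)&(W[...,2]>.14)&(W[...,2]<.18)&(abs(W[...,0]-.53)<.1)&(abs(W[...,1]-.18)<.1)
print('cap',m.sum(),W[m].mean(0))
E
```

```text
(-160, 60, 180)
t 8.45 tcp [0.5196 0.0516 0.4117] F [-0.   0.5 -0.4] open 0.0927 gf 0.0 q [ 0.24 -0.1   1.79 -0.71  1.42  0.  ]
 shift mm [98.4  0.1 52.7] world mm [ -13.6   38.9 -103.7]
 turn deg [0.02 0.15 0.2 ]
(-140, 60, 90)
t 8.45 tcp [0.5196 0.0516 0.4117] F [-0.   0.5 -0.4] open 0.0927 gf 0.0 q [ 0.24 -0.1   1.79 -0.71  1.42  0.  ]
 shift mm [141.1   1.  134.4] world mm [  -6.3   20.2 -193.7]
 turn deg [0.02 0.15 0.2 ]
(-45, 60, 85)
t 8.45 tcp [0.5196 0.0516 0.4117] F [-0.   0.5 -0.4] open 0.0927 gf 0.0 q [ 0.24 -0.1   1.79 -0.71  1.42  0.  ]
 shift mm [ 71.8   4.6 199.5] world mm [  28.2  -68.3 -198.7]
 turn deg [0.02 0.15 0.2 ]
(-8, 60, 66)
t 8.45 tcp [0.5196 0.0516 0.4117] F [-0.   0.5 -0.4] open 0.0927 gf 0.0 q [ 0.24 -0.1   1.79 -0.71  1.42  0.  ]
 shift mm [ 55.8   6.  237.8] world mm [  41.6 -102.8 -217.7]
 turn deg [0.02 0.15 0.2 ]
cap 0 [nan nan nan]<stdin>:6: RuntimeWarning: Mean of empty slice.
  ret = um.true_divide(
```

drive_tool --moves '[93,20,0,19,0,0,0,93,28,0,27,0,0,0,93,28,0,27,0,0,0,93,28,0,27,0,0,0,93,25,0,22,0,0,0,93,12,0,12,0,0,0,93,0,0,0,0,0,0,93,0,0,0,0,0,0]'

```text
t: 9.3
tool_pos: [0.5137, 0.0713, 0.2207]
orientation: [1.465, 2.053, -0.531]
force: [0.1, 0.4, 1.3]
opening: 0.093
gripper_force: 0.0
```

```bash
cat >> h.py <<'E'
def wcloud(c):
    d=c['depth'];v,u=np.indices(d.shape);K=c['mtx'];x,y=(u-K[0,2])/K[0,0],(v-K[1,2])/K[1,1];r=np.hypot(x,y)+1e-9
    P=np.stack([np.tan(r)*x/r*d,np.tan(r)*y/r*d,d],-1); return (P-c['t'])@c['R']
E
python3 - <<'E'
from h import *
Rt=tool(19,-40)
for w in((-45,60,85),(-8,60,66)): print(w);gd(m2w(*w),Rt)
c=snap('wrist','w2');W=wcloud(c);H=cv2.cvtColor(c['color'],cv2.COLOR_RGB2HSV).astype(int)
d=W[...,:2]-M;mx,my=d@xh*1000,d@yh*1000;z=W[...,2]
for lo,hi in((0,140),(-140,0)):
    m=(H[...,0]<20)&(H[...,1]>60)&(z>.05)&(z<.1)&(my>lo)&(my<hi)&(abs(mx)<85)&(c['depth']>0)
    if m.sum()<20: print(m.sum());continue
    X,Y=mx[m],my[m];print(m.sum(),np.percentile(X,[1,99]).round(),np.percentile(Y,[1,99]).round(),'zmax',np.percentile(z[m],98).round(4))
    for a in range(-60,60,20):
        k=abs(X-a-10)<10
        if k.sum()>5: print(a+10,np.percentile(Y[k],[2,98]).round(1),end=' ')
    print()
E
```

```text
(-45, 60, 85)
t 9.3 tcp [0.5137 0.0713 0.2207] F [0.1 0.4 1.3] open 0.093 gf 0.0 q [ 0.28  0.13  1.93 -0.77  1.16  0.3 ]
 shift mm [-67.2   3.6  66.5] world mm [ 34.1 -87.9  -7.8]
 turn deg [ 0.05 -0.04 -0.03]
(-8, 60, 66)
t 9.3 tcp [0.5137 0.0713 0.2207] F [0.1 0.4 1.3] open 0.093 gf 0.0 q [ 0.28  0.13  1.93 -0.77  1.16  0.3 ]
 shift mm [-83.4   5.  104.8] world mm [  47.5 -122.4  -26.8]
 turn deg [ 0.05 -0.04 -0.03]
2163 [-57. -31.] [33. 83.] zmax 0.0836
-50 [37.3 79.7] -30 [32.3 84.3] -10 [30.5 33.1] 
473 [-50.  40.] [-90. -43.] zmax 0.0753
-50 [-84.  -60.7] -30 [-90.9 -81.2] 10 [-44.2 -42.8] 30 [-46.3 -43.7] 50 [-45.9 -44.1]
```

View pics/w2.png

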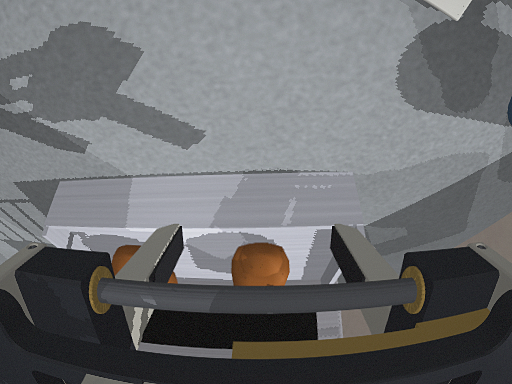

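The wrist view shows loaf_a's end at (260,262), centred between the fingers, with loaf_b's end at (140,262). I'm going in.

drive_tool --moves '[93,-14,0,14,0,0,0,93,-20,0,20,0,0,0,93,-20,1,20,0,0,0,93,-13,1,13,0,0,0,93,-6,1,14,0,0,0,93,-6,0,14,0,0,0,93,-4,0,10,0,0,0,93,0,0,0,0,0,0]'

```text
t: 10.15
tool_pos: [0.5583, -0.0523, 0.1914]
orientation: [1.465, 2.054, -0.534]
force: [0.0, 0.1, 0.4]
opening: 0.0934
gripper_force: 0.0
```

```bash
python3 - <<'E'
from h import *
gd(m2w(-8,59,66),tool(19,-40))
E
```

```text
t 10.15 tcp [ 0.5583 -0.0523  0.1914] F [0.  0.1 0.4] open 0.0934 gf 0.0 q [ 0.02  0.22  1.9  -0.84  0.97  0.17]
 shift mm [-1.5  2.2 -2. ] world mm [2.  0.8 2.5]
 turn deg [-0.07 -0.03  0.04]
```

Grip, then lift.

drive_tool --moves '[35,-1,2,-1,0,0,0,35,0,0,0,0,0,0,35,0,0,0,0,0,0,35,0,0,0,0,0,0,35,0,0,0,0,0,0,35,0,0,0,0,0,0,35,0,0,0,0,0,0,35,0,0,0,0,0,0]' --grip_force 25

```text
t: 10.95
tool_pos: [0.5604, -0.0509, 0.1939]
orientation: [1.463, 2.053, -0.533]
force: [-2.0, 1.6, 3.0]
opening: 0.0543
gripper_force: 24.9
```

drive_tool --moves '[35,-3,0,-4,0,0,0,35,-6,0,-7,0,0,0,35,-6,0,-7,0,0,0,35,-6,0,-8,0,0,0,35,0,0,0,0,0,0]'

```text
t: 11.45
tool_pos: [0.5612, -0.0503, 0.2297]
orientation: [1.463, 2.051, -0.529]
force: [0.5, 0.5, -0.9]
opening: 0.0542
gripper_force: 24.8
```

drive_tool --moves '[35,10,0,-8,0,0,0,35,20,0,-17,0,0,0,35,23,0,-19,0,0,0,35,23,0,-19,0,0,0,35,23,0,-19,0,0,0,35,15,0,-13,0,0,0,35,8,0,-7,0,0,0,35,0,0,0,0,0,0]'

```text
t: 12.25
tool_pos: [0.5078, 0.1013, 0.2265]
orientation: [1.461, 2.055, -0.532]
force: [0.7, -1.1, -2.0]
opening: 0.0543
gripper_force: 24.9
```

drive_tool --moves '[35,-10,0,-12,0,0,0,35,-20,0,-24,0,0,0,35,-24,0,-29,0,0,0,35,-24,0,-29,0,0,0,35,-20,0,-24,0,0,0,35,-8,0,-10,0,0,0,35,0,0,0,0,0,0]'

```text
t: 12.95
tool_pos: [0.5086, 0.1004, 0.3959]
orientation: [1.465, 2.05, -0.528]
force: [0.5, -0.4, -2.0]
opening: 0.0545
gripper_force: 24.8
```

```bash
python3 - <<'E'
from h import *
# tote frame
for f in('s1','t1'):
    c=load(f);W=cloud(c);H=cv2.cvtColor(c['color'],cv2.COLOR_RGB2HSV).astype(int);x,y,z=W[...,0],W[...,1],W[...,2]
    m=(H[...,0]>130)&(H[...,0]<160)&(H[...,1]>60)&(z>.045)&(z<.062)&(x>.3)&(x<.65)&(y>.2)&(y<.55)
    print(cv2.boxPoints(cv2.minAreaRect((W[m][:,:2]*1000).astype(np.float32))).round(0).tolist())
c=snap('scene','s3');W=cloud(c);H=cv2.cvtColor(c['color'],cv2.COLOR_RGB2HSV).astype(int)
m=(H[...,0]>100)&(H[...,0]<130)&(H[...,1]>120)&(W[...,2]>.14)&(W[...,2]<.18)&(abs(W[...,0]-.53)<.1)&(abs(W[...,1]-.18)<.1)
print('cap',m.sum(),W[m].mean(0))
g=[.505,.39,.33]; gd(g,tool(0,-40))
cv2.imwrite('pics/s3c.png',cv2.resize(c['color'][60:260,140:400,::-1],None,fx=3,fy=3,interpolation=cv2.INTER_CUBIC))
E
```

```text
[[343.0, 296.0], [577.0, 291.0], [581.0, 485.0], [348.0, 491.0]]
[[345.0, 297.0], [574.0, 291.0], [580.0, 482.0], [351.0, 488.0]]
cap 121 [0.54189012 0.17939539 0.1602119 ]
t 13.0 tcp [0.5081 0.1004 0.3935] F [ 0.5 -1.  -2.5] open 0.0541 gf 24.8 q [ 0.33 -0.07  1.79 -0.7   1.45  0.1 ]
 shift mm [ 247.1  126.2 -291.1] world mm [ -3.1 396.9  64.4]
 turn deg [12.26 -0.03 14.49]
```

View pics/s3c.png

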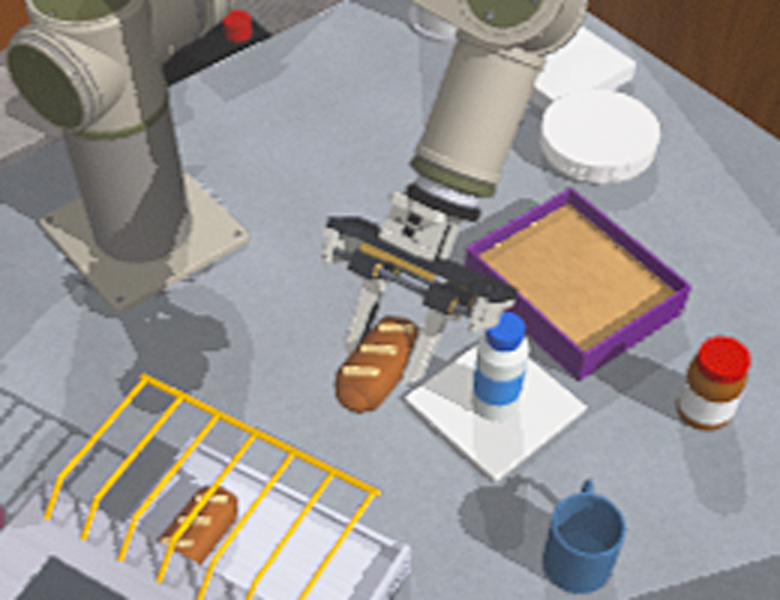

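The crop shows loaf_a level in the gripper and the bottle upright on the board at crop (500,370). Next I'll carry the loaf to the tote.

drive_tool --moves '[35,0,0,0,4.4,0,5.2,35,15,0,-13,4.4,0,5.2,35,25,0,-21,4.4,0,5.2,35,31,-1,-26,0,0,0,35,31,-1,-26,0,0,0,35,31,-1,-26,0,0,0,35,31,-1,-26,0,0,0,35,31,-1,-26,0,0,0]'

```text
t: 13.8
tool_pos: [0.5003, 0.3564, 0.3901]
orientation: [1.84, 1.798, -0.678]
force: [0.6, -0.8, -1.2]
opening: 0.0543
gripper_force: 24.8
```

drive_tool --moves '[35,31,-1,-26,0,0,0,35,31,-1,-26,0,0,0,35,31,-1,-26,0,0,0,35,20,0,-17,0,0,0,35,0,0,0,0,0,0,35,0,0,0,0,0,0]'

```text
t: 14.4
tool_pos: [0.5012, 0.503, 0.3896]
orientation: [1.838, 1.798, -0.678]
force: [-0.5, -0.3, -2.1]
opening: 0.0539
gripper_force: 24.8
```

```bash
python3 - <<'E'
from h import *
gd([.509,.396,.075],tool(-1.5,-40))
E
```

```text
t 14.4 tcp [0.5012 0.503  0.3896] F [-0.5 -0.3 -2.1] open 0.0539 gf 24.8 q [ 0.83  0.74  0.82 -0.51  2.09  0.71]
 shift mm [121.   11.5 142.1] world mm [  10.6    0.3 -186.7]
 turn deg [-0.1   0.24  0.28]
```

drive_tool --moves '[35,12,5,14,0,0,0,35,24,6,28,0,0,0,35,27,0,32,0,0,0,35,27,0,32,0,0,0,35,20,0,23,0,0.2,0.3,35,11,0,13,0,0,0,35,0,0,0,0,0,0,35,0,0,0,0,0,0]'

```text
t: 15.2
tool_pos: [0.5126, 0.5037, 0.2079]
orientation: [1.849, 1.794, -0.666]
force: [-0.5, 0.8, -2.0]
opening: 0.0542
gripper_force: 24.9
```

drive_tool --moves '[35,3.2,0,3.8,0,0,0,35,1.3,0,1.5,0,0,0,35,0,0,0,0,0,0]'

```text
t: 15.5
tool_pos: [0.5122, 0.5044, 0.2008]
orientation: [1.848, 1.795, -0.665]
force: [-0.2, -0.6, -2.2]
opening: 0.054
gripper_force: 24.9
```

drive_tool --moves '[35,1.3,0,1.5,0,0,0,35,0,0,0,0,0,0]'

```text
t: 15.7
tool_pos: [0.512, 0.5042, 0.1979]
orientation: [1.848, 1.795, -0.667]
force: [-0.9, 0.4, -1.6]
opening: 0.054
gripper_force: 24.9
```

drive_tool --moves '[35,1.3,0,1.5,0,0,0,35,0,0,0,0,0,0]'

```text
t: 15.9
tool_pos: [0.512, 0.5042, 0.1956]
orientation: [1.847, 1.795, -0.668]
force: [0.4, -0.5, -2.1]
opening: 0.054
gripper_force: 24.8
```

drive_tool --moves '[35,1.3,0,1.5,0,0,0,35,1.3,0,1.5,0,0,0,35,0,0,0,0,0,0]'

```text
t: 16.2
tool_pos: [0.5119, 0.5042, 0.1914]
orientation: [1.847, 1.795, -0.668]
force: [-0.1, 0.1, -1.9]
opening: 0.0542
gripper_force: 24.8
```

drive_tool --moves '[35,0.9,0,1.1,0,0,0,35,0,0,0,0,0,0]'

```text
t: 16.4
tool_pos: [0.512, 0.5042, 0.1903]
orientation: [1.848, 1.795, -0.668]
force: [-0.3, 0.1, -1.1]
opening: 0.054
gripper_force: 24.8
```

drive_tool --moves '[35,0.9,0,1.1,0,0,0,35,0,0,0,0,0,0]'

```text
t: 16.6
tool_pos: [0.512, 0.5042, 0.1889]
orientation: [1.848, 1.795, -0.668]
force: [0.3, -0.1, -1.9]
opening: 0.0543
gripper_force: 24.8
```

drive_tool --moves '[35,0.9,0,1.1,0,0,0,35,0,0,0,0,0,0]'

```text
t: 16.8
tool_pos: [0.512, 0.5042, 0.1875]
orientation: [1.848, 1.795, -0.668]
force: [0.3, -0.2, -3.0]
opening: 0.0541
gripper_force: 24.9
```

drive_tool --moves '[35,0.7,0,0.8,0,0,0,35,0,0,0,0,0,0]'

```text
t: 17.0
tool_pos: [0.5121, 0.5042, 0.1865]
orientation: [1.848, 1.795, -0.667]
force: [0.2, 0.2, -1.2]
opening: 0.0545
gripper_force: 24.8
```

drive_tool --moves '[35,0.7,0,0.8,0,0,0,35,0,0,0,0,0,0]'

```text
t: 17.2
tool_pos: [0.5121, 0.5044, 0.1862]
orientation: [1.848, 1.794, -0.667]
force: [-1.8, 0.1, 3.0]
opening: 0.0543
gripper_force: 24.8
```

drive_tool --moves '[35,0.7,0,0.8,0,0,0,35,0,0,0,0,0,0]'

```text
t: 17.4
tool_pos: [0.5121, 0.5044, 0.1861]
orientation: [1.848, 1.794, -0.667]
force: [-3.5, -0.6, 7.6]
opening: 0.0545
gripper_force: 24.8
```

drive_tool --moves '[35,-0.6,0,-0.7,0,0,0,60,0,0,0,0,0,0,78,0,0,0,0,0,0,78,0,0,0,0,0,0,78,0,0,0,0,0,0,78,-10,0,-12,0,0,0,78,-20,0,-24,0,0,0,78,-28,0,-33,0,0,0]'

```text
t: 18.2
tool_pos: [0.5113, 0.5033, 0.2746]
orientation: [1.845, 1.795, -0.673]
force: [0.7, 0.5, 0.2]
opening: 0.0783
gripper_force: 0.0
```

drive_tool --moves '[78,-28,0,-33,0,0,0,78,-28,0,-33,0,0,0,93,-18,0,-22,0,0,0,93,-25,-5,21,-4.4,0,-5.2,93,-31,-10,26,-4.4,0,-5.2,93,-31,-10,26,-4.4,0,-5.2,93,-31,0,26,0,0,0,93,-31,0,26,0,0,0]'

```text
t: 19.0
tool_pos: [0.5234, 0.31, 0.3915]
orientation: [1.468, 2.05, -0.526]
force: [0.8, 0.4, 0.3]
opening: 0.0931
gripper_force: 0.0
```

```bash
python3 - <<'E'
from h import *
gd(m2w(-130,-68,260),tool(19,-40))
gd(m2w(-130,-68,90),tool(19,-40))
c=snap('top','t4');W=cloud(c);H=cv2.cvtColor(c['color'],cv2.COLOR_RGB2HSV).astype(int);z=W[...,2]
m=(H[...,0]<20)&(H[...,1]>60)&(z>.055)&(z<.1)&(abs(W[...,0]-.51)<.08)&(abs(W[...,1]-.39)<.08)
print('loaf a',m.sum(),rect(W[m]) if m.sum()>5 else '',np.percentile(z[m],[5,50,95]))
m=(H[...,0]<25)&(H[...,1]>60)&(z>.01)&(z<.05)&(abs(W[...,0]-.42)<.04)&(abs(W[...,1]-.39)<.06);print('card',np.median(z[m]))
E
```

```text
t 19.0 tcp [0.5234 0.31   0.3915] F [0.8 0.4 0.3] open 0.0931 gf 0.0 q [ 0.64  0.28  1.43 -0.66  1.66  0.33]
 shift mm [-180.7 -214.2  154.1] world mm [-125.8 -294.    -3.6]
 turn deg [ 0.18 -0.12 -0.28]
t 19.0 tcp [0.5234 0.31   0.3915] F [0.8 0.4 0.3] open 0.0931 gf 0.0 q [ 0.64  0.28  1.43 -0.66  1.66  0.33]
 shift mm [ -71.7 -215.2  284.5] world mm [-125.8 -294.  -173.6]
 turn deg [ 0.18 -0.12 -0.28]
loaf a 32 (array([488.9, 363.9]), array([44.2, 11.5]), 89.2) [0.059052   0.07083586 0.07594077]
card 0.031248161447652186
```

drive_tool --moves '[93,-23,-27,19.5,0,0,0,93,-23,-27,19.5,0,0,0,93,-23,-27,19.5,0,0,0,93,-23,-27,19.5,0,0,0,93,-23,-27,19.5,0,0,0,93,-23,-27,19.5,0,0,0,93,-23,-27,19.5,0,0,0,93,-20,-25,17.5,0,0,0]'

```text
t: 19.85
tool_pos: [0.3973, 0.0163, 0.3882]
orientation: [1.47, 2.048, -0.527]
force: [0.7, -0.6, 1.0]
opening: 0.0929
gripper_force: 0.0
```

drive_tool --moves '[93,12,0,14,0,0,0,93,24,0,29,0,0,0,93,28,0,33,0,0,0,93,25,0,30,0,0,0,93,14,0,17,0,0,0,93,6,0,7,0,0,0,93,0,0,0,0,0,0]'

```text
t: 20.55
tool_pos: [0.3985, 0.0183, 0.2164]
orientation: [1.469, 2.052, -0.531]
force: [-0.6, 0.0, -0.3]
opening: 0.093
gripper_force: 0.0
```

```bash
python3 - <<'E'
from h import *
Rt=tool(19,-40)
for w in((-40,-68,85),(-2,-68,66)): print(w);gd(m2w(*w),Rt)
c=snap('wrist','w5');W=wcloud(c);H=cv2.cvtColor(c['color'],cv2.COLOR_RGB2HSV).astype(int)
d=W[...,:2]-M;mx,my=d@xh*1000,d@yh*1000;z=W[...,2]
m=(H[...,0]<20)&(H[...,1]>60)&(z>.05)&(z<.1)&(my>-140)&(my<0)&(abs(mx)<85)&(c['depth']>0)
X,Y=mx[m],my[m];print(m.sum(),np.percentile(X,[1,99]).round(),np.percentile(Y,[1,99]).round())
for a in range(-60,60,10):
    k=abs(X-a)<5
    if k.sum()>5: print(a,k.sum(),np.percentile(Y[k],[2,98]).round(1))
v,u=np.nonzero(m);print('px',u.min(),u.max(),v.min(),v.max())
E
```

```text
(-40, -68, 85)
t 20.55 tcp [0.3985 0.0183 0.2164] F [-0.6  0.  -0.3] open 0.093 gf 0.0 q [ 0.22 -0.22  2.28 -0.78  1.14  0.26]
 shift mm [-68.2   2.3  61.6] world mm [ 31.8 -86.2  -3.5]
 turn deg [-0.02 -0.13 -0.21]
(-2, -68, 66)
t 20.55 tcp [0.3985 0.0183 0.2164] F [-0.6  0.  -0.3] open 0.093 gf 0.0 q [ 0.22 -0.22  2.28 -0.78  1.14  0.26]
 shift mm [-85.2   3.9 100.5] world mm [  45.6 -121.6  -22.5]
 turn deg [-0.02 -0.13 -0.21]
1918 [-49. -25.] [-94. -44.]
-50 567 [-81.8 -57.6]
-40 1013 [-89.9 -49. ]
-30 313 [-95.3 -44. ]
-20 22 [-96.  -42.8]
px 230 288 248 285
```

drive_tool --moves '[93,-14,0,12.5,0,0,0,93,-20,1,18,0,0,0,93,-20,0,18,0,0,0,93,-14,1,13,0,0,0,93,-6,1,14,0,0,0,93,-6,0,14,0,0,0,93,-5,0,10,0,0,0,93,0,0,0,0,0,0]'

```text
t: 21.4
tool_pos: [0.4442, -0.1039, 0.1965]
orientation: [1.471, 2.048, -0.528]
force: [1.2, -0.2, 0.4]
opening: 0.0928
gripper_force: 0.0
```

```bash
python3 - <<'E'
from h import *
gd(m2w(-1,-68.5,66),tool(19,-40))
E
```

```text
t 21.4 tcp [ 0.4442 -0.1039  0.1965] F [ 1.2 -0.2  0.4] open 0.0928 gf 0.0 q [-0.1  -0.1   2.23 -0.85  0.89  0.09]
 shift mm [ 1.3 -0.3  2.2] world mm [-0.1 -0.5 -2.6]
 turn deg [ 0.09 -0.06 -0.4 ]
```

drive_tool --moves '[35,1,0,2,0,0,0,35,0,0,0,0,0,0,35,0,0,0,0,0,0,35,0,0,0,0,0,0,35,0,0,0,0,0,0,35,0,0,0,0,0,0,35,0,0,0,0,0,0,35,0,0,0,0,0,0]' --grip_force 25

```text
t: 22.2
tool_pos: [0.4436, -0.1035, 0.1934]
orientation: [1.47, 2.05, -0.528]
force: [-1.4, 3.0, 1.8]
opening: 0.054
gripper_force: 25.0
```

drive_tool --moves '[35,-3,0,-4,0,0,0,35,-6,0,-7,0,0,0,35,-6,0,-7,0,0,0,35,-6,0,-8,0,0,0,35,0,0,0,0,0,0]'

```text
t: 22.7
tool_pos: [0.4442, -0.1032, 0.229]
orientation: [1.469, 2.047, -0.526]
force: [1.0, -0.6, -2.6]
opening: 0.0539
gripper_force: 25.0
```

drive_tool --moves '[35,10,0,-8,0,0,0,35,20,0,-17,0,0,0,35,23,0,-19,0,0,0,35,23,0,-19,0,0,0,35,23,0,-19,0,0,0,35,18,0,-15,0,0,0,35,8,0,-7,0,0,0,35,0,0,0,0,0,0]'

```text
t: 23.5
tool_pos: [0.3904, 0.052, 0.2261]
orientation: [1.467, 2.052, -0.528]
force: [0.4, -0.7, -2.6]
opening: 0.0538
gripper_force: 25.0
```

drive_tool --moves '[35,-10,0,-12,0,0,0,35,-20,0,-24,0,0,0,35,-24,0,-29,0,0,0,35,-24,0,-29,0,0,0,35,-20,0,-24,0,0,0,35,-8,0,-10,0,0,0,35,0,0,0,0,0,0]'

```text
t: 24.2
tool_pos: [0.3905, 0.0509, 0.3941]
orientation: [1.471, 2.047, -0.525]
force: [-0.3, -0.6, -3.8]
opening: 0.0542
gripper_force: 25.0
```

```bash
python3 - <<'E'
from h import *
gd([.415,.400,.27],tool(-1.5,-40))
c=snap('top','t6');W=cloud(c);H=cv2.cvtColor(c['color'],cv2.COLOR_RGB2HSV).astype(int);z=W[...,2]
m=(H[...,0]<20)&(H[...,1]>60)&(z>.055)&(z<.1)&(abs(W[...,0]-.51)<.08)&(abs(W[...,1]-.39)<.09)
print('loaf a',m.sum(),rect(W[m]) if m.sum()>5 else '',np.percentile(z[m],[5,50,95]))
cv2.imwrite('pics/t6c.png',cv2.resize(c['color'][120:270,120:320,::-1],None,fx=4,fy=4,interpolation=cv2.INTER_CUBIC))
E
```

```text
t 24.2 tcp [0.3905 0.0509 0.3941] F [-0.3 -0.6 -3.8] open 0.0542 gf 25.0 q [ 0.31 -0.45  2.11 -0.7   1.49  0.05]
 shift mm [ 323.2  172.7 -273.5] world mm [ 27.3 456.4   3.8]
 turn deg [13.36 -0.17 15.24]
loaf a 325 (array([510.8, 383.9]), array([115.9,  53. ]), 84.7) [0.06048387 0.07363441 0.08062785]
```

View pics/t6c.png

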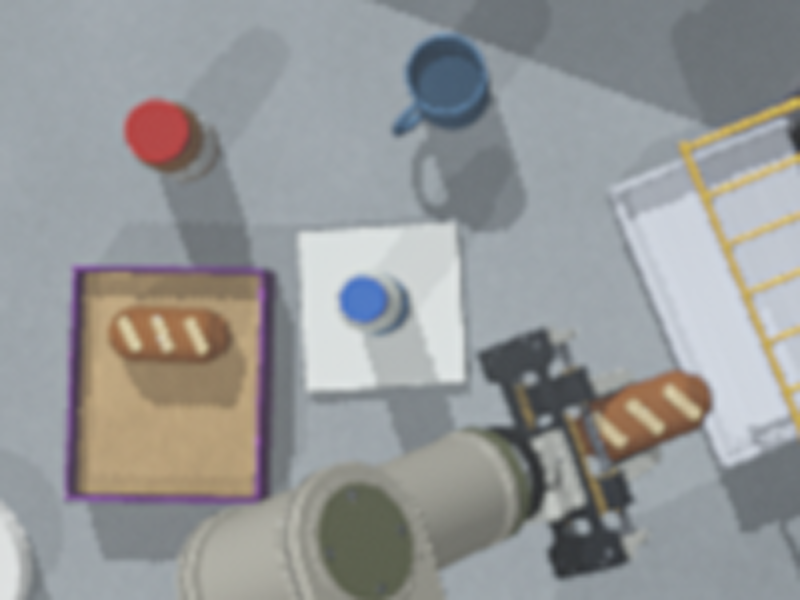

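Top crop: loaf_a lies flat in the tote at (170,335), the bottle stands on the board at (370,300), and loaf_b is held at (655,415). Next I'll carry loaf_b across.

drive_tool --moves '[35,0,0,0,4.4,0,5.1,35,15,2,-13,4.4,0,5.1,35,25,2,-21,4.4,0,5.1,35,31,2,-26,0,0,0,35,31,2,-26,0,0,0,35,31,2,-26,0,0,0,35,31,2,-26,0,0,0,35,31,2,-26,0,0,0]'

```text
t: 25.05
tool_pos: [0.4013, 0.307, 0.3902]
orientation: [1.841, 1.8, -0.675]
force: [0.2, -0.7, -1.6]
opening: 0.0541
gripper_force: 25.0
```

drive_tool --moves '[35,31,2,-26,0,0,0,35,31,2,-26,0,0,0,35,31,2,-26,0,0,0,35,31,0,-26,0,0,0,35,20,0,-17,0,0,0,35,8,0,-7,0,0,0,35,0,0,0,0,0,0,35,0,0,0,0,0,0]'

```text
t: 25.85
tool_pos: [0.4125, 0.5038, 0.3916]
orientation: [1.841, 1.799, -0.674]
force: [-0.6, 0.3, -2.0]
opening: 0.0538
gripper_force: 25.0
```

```bash
python3 - <<'E'
from h import *
gd([.422,.395,.070],tool(-1.5,-40))
E
```

```text
t 25.85 tcp [0.4125 0.5038 0.3916] F [-0.6  0.3 -2. ] open 0.0538 gf 25.0 q [ 0.92  0.58  1.05 -0.44  2.07  0.83]
 shift mm [123.6  13.  149. ] world mm [  12.3   -1.5 -193.7]
 turn deg [-0.08  0.04  0.2 ]
```

drive_tool --moves '[35,12,6,14,0,0,0,35,24,7,29,0,0,0,35,27,0,33,0,0,0,35,27,0,33,0,0,0,35,22,0,26,0,0,0.2,35,11,0,13,0,0,0,35,0,0,0,0,0,0,35,0,0,0,0,0,0]'

```text
t: 26.65
tool_pos: [0.4257, 0.5035, 0.2029]
orientation: [1.847, 1.796, -0.667]
force: [0.9, 0.7, -1.7]
opening: 0.0538
gripper_force: 25.0
```

```bash
python3 - <<'E'
from h import *
gd([.422,.395,.060],tool(-1.5,-40))
E
```

```text
t 26.65 tcp [0.4257 0.5035 0.2029] F [ 0.9  0.7 -1.7] open 0.0538 gf 25.0 q [ 0.9   0.76  1.14 -0.41  1.81  0.95]
 shift mm [ 8.7 -0.8 12.3] world mm [ -0.8  -1.2 -15. ]
 turn deg [ 0.03 -0.17 -0.11]
```

drive_tool --moves '[35,2.6,0,3,0,0,0,35,2.6,0,3,0,0,0,35,1.3,0,1.5,0,0,0,35,0,0,0,0,0,0]'

```text
t: 27.05
tool_pos: [0.4251, 0.5039, 0.1922]
orientation: [1.846, 1.796, -0.668]
force: [-0.5, -0.1, -2.1]
opening: 0.0537
gripper_force: 25.0
```

drive_tool --moves '[35,1,0,1.2,0,0,0,35,0,0,0,0,0,0]'

```text
t: 27.25
tool_pos: [0.4251, 0.5038, 0.1903]
orientation: [1.846, 1.796, -0.668]
force: [0.8, -0.4, -2.7]
opening: 0.0536
gripper_force: 25.0
```

drive_tool --moves '[35,0.7,0,0.8,0,0,0,35,0,0,0,0,0,0]'

```text
t: 27.45
tool_pos: [0.4251, 0.5038, 0.1892]
orientation: [1.846, 1.796, -0.669]
force: [-0.4, -1.1, -1.5]
opening: 0.0542
gripper_force: 25.0
```

drive_tool --moves '[35,0.7,0,0.8,0,0,0,35,0,0,0,0,0,0]'

```text
t: 27.65
tool_pos: [0.4251, 0.5038, 0.1881]
orientation: [1.846, 1.796, -0.668]
force: [-0.1, -0.7, -2.8]
opening: 0.0537
gripper_force: 25.0
```

drive_tool --moves '[35,0.7,0,0.8,0,0,0,35,0,0,0,0,0,0]'

```text
t: 27.85
tool_pos: [0.4251, 0.5038, 0.187]
orientation: [1.846, 1.796, -0.669]
force: [0.2, 0.1, -3.5]
opening: 0.0541
gripper_force: 25.0
```

drive_tool --moves '[35,0.7,0,0.8,0,0,0,35,0,0,0,0,0,0]'

```text
t: 28.05
tool_pos: [0.4251, 0.5039, 0.186]
orientation: [1.846, 1.796, -0.668]
force: [-0.8, 0.5, -2.0]
opening: 0.0538
gripper_force: 25.0
```

drive_tool --moves '[35,0.5,0,0.6,0,0,0,35,0,0,0,0,0,0]'

```text
t: 28.25
tool_pos: [0.4252, 0.5039, 0.1855]
orientation: [1.846, 1.796, -0.668]
force: [0.5, -0.0, -2.6]
opening: 0.0542
gripper_force: 25.0
```

drive_tool --moves '[35,0.6,0,0.7,0,0,0,35,0,0,0,0,0,0]'

```text
t: 28.45
tool_pos: [0.4252, 0.504, 0.1853]
orientation: [1.846, 1.796, -0.668]
force: [-2.7, -0.7, 3.7]
opening: 0.0538
gripper_force: 25.0
```

drive_tool --moves '[35,0.6,0,0.7,0,0,0,35,0,0,0,0,0,0]'

```text
t: 28.65
tool_pos: [0.4252, 0.5041, 0.1853]
orientation: [1.846, 1.795, -0.668]
force: [-3.9, -1.9, 11.0]
opening: 0.0535
gripper_force: 25.0
```

Resting. Back off a fraction, open narrowly, lift and look.

drive_tool --moves '[35,-0.7,0,-0.9,0,0,0,60,0,0,0,0,0,0,71,0,0,0,0,0,0,71,0,0,0,0,0,0,71,0,0,0,0,0,0,71,-8,0,-10,0,0,0,71,-16,0,-19,0,0,0,71,-25,0,-30,0,0,0]'

```text
t: 29.45
tool_pos: [0.4245, 0.5034, 0.2602]
orientation: [1.844, 1.796, -0.674]
force: [-0.0, -0.9, 0.5]
opening: 0.0709
gripper_force: 0.0
```

drive_tool --moves '[71,-28,0,-33,0,0,0,71,-28,0,-33,0,0,0,71,10,0,-20,0,0,0,71,20,0,-30,0,0,0,71,20,0,-30,0,0,0,71,0,0,0,0,0,0,71,0,0,0,0,0,0]'

```text
t: 30.15
tool_pos: [0.4272, 0.5936, 0.377]
orientation: [1.845, 1.797, -0.668]
force: [0.9, -0.7, -0.1]
opening: 0.071
gripper_force: 0.0
```

```bash
python3 - <<'E'
from h import *
s=snap('scene','s7');t=snap('top','t7')
for f,c in(('s',s),('t',t)):
    W=cloud(c);H=cv2.cvtColor(c['color'],cv2.COLOR_RGB2HSV).astype(int);x,y,z=W[...,0],W[...,1],W[...,2]
    for n,cx in(('a',.511),('b',.42)):
        m=(H[...,0]<20)&(H[...,1]>60)&(z>.05)&(z<.1)&(abs(x-cx)<.042)&(abs(y-.39)<.085)
        print(f,n,m.sum(),rect(W[m]) if m.sum()>5 else '',np.percentile(z[m],[5,50,95]).round(3) if m.any() else '')
    m=(H[...,0]>100)&(H[...,0]<130)&(H[...,1]>120)&(z>.14)&(z<.18)&(abs(x-.53)<.1)&(abs(y-.18)<.1);print('cap',m.sum(),W[m].mean(0) if m.any() else'')
A=cv2.resize(s['color'][90:270,230:410,::-1],(600,600),interpolation=cv2.INTER_CUBIC)
cv2.imwrite('pics/s7c.png',A)
E
```

```text
s a 321 (array([512.6, 383.7]), array([118.5,  51.9]), 85.4) [0.057 0.075 0.082]
s b 306 (array([426.5, 383.2]), array([119.1,  53.1]), 88.5) [0.055 0.075 0.082]
cap 136 [0.53984576 0.17919146 0.16099498]
t a 328 (array([510.8, 384.3]), array([117.4,  52.9]), 84.7) [0.059 0.073 0.081]
t b 333 (array([423.7, 380.2]), array([115. ,  50.2]), 89.1) [0.06  0.073 0.08 ]
cap 86 [0.53534619 0.18106934 0.16155146]
```

View pics/s7c.png

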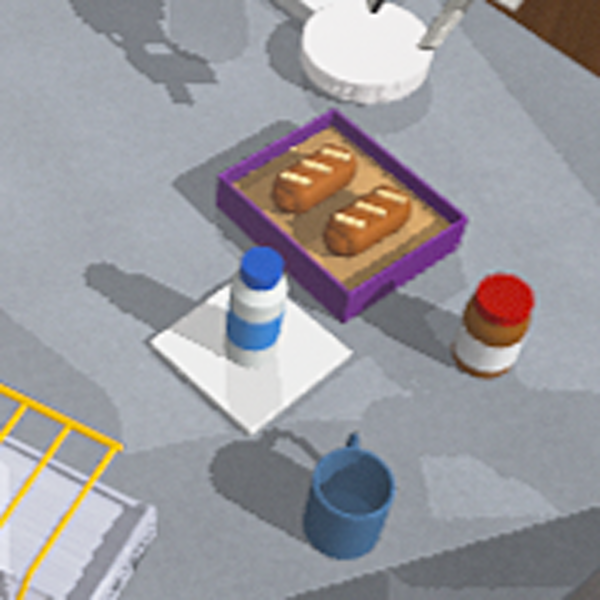

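Both loaves lie flat side by side in the tote at crop (315,178) and (368,220). The bottle stands on the board at (258,310), and the mug and jar haven't been touched. The gripper is clear, so I'm handing in.

```bash
python3 -c "
from plant import robot
print(robot.close_job())"
```

```text
the job is handed in; nothing more can be done
None
```

The job is handed in at about 30 s: the bottle stands upright on the board, both loaves lie flat side by side on the cardboard in the tote, and the mug and jar were not touched.

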